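# Open a sample jar in the bracing nest

### The arm

A 6-joint arm with a two-finger parallel gripper is mounted at the origin on the work surface. World frame = base frame: x ahead of the robot, y to its left, z up, the work surface at z = 0. Lengths are in m, angles in rad, forces in N, time in s.
With the tool pointing down it reaches from about 0.35 to 0.975 m from the base axis. Payload 4.9 kg.
Tool frame: the origin (TCP) lies midway between the tips of the shut fingers; the grasp point (between the pads) lies 19 mm behind it (manip.pinch_z is the distance from the TCP to the grasp point, in m); z points along the fingers, y is the direction in which the jaws open and shut (so a half turn about z gives the same grasp; the last joint's range is limited). The gripper opens to 85 mm and grips with 20 to 120 N. Pads are 22 mm wide; open, the fingers measure 114 mm over their backs; the gripper's body (76 mm by 85 mm) begins 54 mm behind the grasp point. The pads swing forward as they close: fully open they stand 13 mm farther back than shut.
Start: joints at [-1.233, 0.053, 1.613, -0, 1.476, -0.119], TCP at [0.276, -0.561, 0.231] pointing down, gripper open.
Joint ranges: [-3.01, 3.01], [-1.01, 2.22], [0.06, 2.58], [-1.02, 4.17], [0.09, 2.62], [-3.14, 3.14]. Speed limits (rad/s): [2.57, 2.57, 3.14, 3.14, 3.14, 3.14].

### API

Orientations are given as a unit quaternion [w, x, y, z].
In Python, from plant import manip gives the robot as it stands.
- The arm moves only by the tool drive_tool, never from a script. Its argument "commands" is text: rows parted by semicolons, each of 5 numbers parted by spaces: the finger opening in mm, from 0 to 85.4, then the shift along the tool's x, y, z in units of 30 mm (1.0 is 30 mm), then the turn about the tool's z in degrees. A call has exactly 8 rows; each row shifts and turns the commanded pose from where the row before left it, along the tool's axes as they then stand; what a row does not reach is not made up. A row lasts 1/8 s, in which the tool goes at most 62.5 mm and 10.7 degrees, less where a joint would pass 70% of its speed; a pose out of reach is approached as far as the arm can. A call is refused whole if a number of a shift passes 1 or a number of a turn 10.7, either way. A call with a gripper value outside its range is refused whole. The fingers move at their own pace and stop on an object; the grip force is fixed at half the most. Time passes only in rows, so rows that do not move let the fingers close, or fill a call up. It gives the time, the measured TCP pose, the force and the opening at its end, in the units of the state.
- manip.state(): the state, without advancing time (a new reading comes with each control period).
- manip.grab_frame(name): name is "side" or "top" or "wrist"; returns the picture (384x512x3 uint8, red, green, blue); there is no depth.
- manip.camera_params(name): a dict with "fx", "fy", "cx", "cy" (pixels), "xyz" and "orientation" of the camera in the world. Camera axes: x right, y down, z forward; pixel columns grow to the right and rows downward; lengths in m; the calibration is good to about 2 mm. A picture is of the moment at which its call begins: read the wrist's pose just before it. camera_params takes no time and is no camera call; for the wrist camera it gives the pose at the moment of the call.
- manip.job_done(): hands the job in, once; it reports no verdict.
The state is a dict: "time": time; "joint_pos": joint angles; "joint_vel": joint speeds; "joint_efforts": joint torques, N m; "tool_pos": TCP position; "tool_rot": TCP orientation; "contact_force": force on the tool from outside, world axes, zero at the start; "ft_torque": the same for the moment, N m; "gripper_width": opening from 0.0 (shut) to 1.0 (fully open).
Only numpy, scipy, OpenCV 4.12 (cv2) and the standard library are available. Lean on these libraries where they do the work, as an engineer would, in place of code of your own. Each camera call takes 0.05 s, during which the arm holds its last target. There are 200 camera calls.

### The job

Stand the square amber jar with the blue cap fully down in the aluminium bracing nest, keeping it upright and its cap on. With the jar braced there, turn the tight cap anticlockwise until its threads let go, then lift it off and finish still gripping it, level and still, two or three centimetres straight above the jar's mouth, with the jar left down in the nest. Do not tip the jar or disturb the other things on the bench.

Things in the scene. Friction and masses are not known exactly. Their poses are not given: they have to be found in the camera images.
- jar_center (a point): Square amber jar, loose, 0.22 to 0.37 kg: body 64 x 64 x 62 mm, then a neck 37 mm across; 89 mm tall to the mouth. Point on its axis 44.5 mm above its underside; z up, x, y square to the faces. A white stripe, 14 mm wide, marks the +x face and that edge of the shoulder, a paper label the -x face. Starts standing on the bench, cap on. It may be carried by its cap.
- jar_mouth (a point): Centre of the jar's mouth, on its axis, 89 mm above its underside; same axes as jar_center. Seen only once the cap is off.
- cap_center (a point): Blue ribbed screw cap, loose, 57 mm across, 28 mm tall; point at its centre, half-way up. Screwed on, this lies 41.5 mm above jar_center, with 10 mm of bare neck below the cap; jar and cap are 100 mm tall. A springy liner keeps it tight: turning takes about 0.2 to 0.4 N m (grip with 30 to 50 N). Turning does not raise it until the threads let go.
- cap_mark (a point): Rim end of the white line on the cap's top, 27 mm from its axis along the cap's +x. Seen from above it starts 45 to 80 degrees clockwise of the jar's white stripe (+x). The cap is free when, turned anticlockwise, line and stripe agree within about 15 degrees: it springs up 3 mm and lifts straight off. About 20 degrees past agreement it meets a stop.
- nest_seat (a point): Bracing nest, fixed: aluminium base 110 x 110 x 10 mm, square socket 70 x 70 mm (3 mm clearance a side), walls 31 mm high inside with a black flared lip, 94 mm across outside. Point: centre of the socket floor, 10 mm above the bench; x, y square to the walls. The jar fits at any quarter turn; fully down, jar_center is 44.5 mm above this. It then turns at most about 6 degrees.
- spare_mid (a point): Leave-alone bystander: round amber jar with black lid, 56 mm across, 85 mm tall, standing; point half-way up. Sometimes stands near the jar or nest.
- vial0_mid (a point): Bystander: small capped amber vial, 26 mm across, 50 mm tall; point half-way up.
- vial1_mid (a point): Bystander: small capped amber vial like the other.
- tweezers: Bystander: steel tweezers lying flat, 130 x 13 x 5 mm; origin at the centre of the underside, x along them.
- loupe: Bystander: black eyepiece loupe, 42 mm across, 34 mm tall; origin at the centre of the underside.
Things that resemble listed ones, but are neither listed nor needed, are in the scene too. Several things look just like the part that bears nest_seat: the one meant starts farthest to the robot's left. Of the things that look like the part that bears cap_center, the larger one is meant.

How it is judged:
By the outcome, as a careful person would: the job done as asked, in the order asked, and still so for the second after the job is handed in, while the arm keeps its last pose, push and grip.
It also fails if it takes over 56 s, if anything falls off the work surface, if the arm or the gripper's body presses on something with over 40 N, if the wrist force passes 120 N, or if a joint passes its speed limit or range.

## Working session

There is one attempt and no reset: what is moved stays moved. The work goes in short steps, Python scripts to look and compute and a tool call to move; the robot and the scene stay as the last step left them, time stands still between calls to the robot, and variables do not carry over. Pictures are saved under pics/ and viewed, about 8 in all and at most 12, crops included, and the job is handed in when it is done.

Besides the shell and the picture viewer there is one more tool, called by a JSON object that holds its "method" and its "body". drive_tool: Moves the arm, as the interface text tells. Its arguments: {"type":"object","properties":{"commands":{"type":"string"}},"required":["commands"]}

```bash
mkdir -p pics; ls; cat > h.py <<'E'
import numpy as np, cv2
from plant import manip
from scipy.spatial.transform import Rotation as R
def rot(q): return R.from_quat([q[1],q[2],q[3],q[0]]).as_matrix()
def ray(c,u,v):
    d=rot(c["orientation"])@np.array([(u-c["cx"])/c["fx"],(v-c["cy"])/c["fy"],1.]); return np.array(c["xyz"]),d
def onz(c,u,v,z):
    o,d=ray(c,u,v); return o+d*(z-o[2])/d[2]
def proj(c,p):
    q=rot(c["orientation"]).T@(np.array(p)-np.array(c["xyz"])); return np.array([c["fx"]*q[0]/q[2]+c["cx"],c["fy"]*q[1]/q[2]+c["cy"]])
def save(n,im): cv2.imwrite("pics/"+n,im[:,:,::-1])
E
python3 - <<'E'
from h import *
a=manip.grab_frame("top");b=manip.grab_frame("side")
save("top.png",a);save("side.png",b)
cv2.imwrite("pics/both.png",cv2.resize(np.vstack([a,b])[:,:,::-1],None,fx=.78,fy=.78))
save("top15.png",cv2.resize(a,(800,600),interpolation=cv2.INTER_CUBIC))
for n in("top","side","wrist"):print(n,manip.camera_params(n))
print(manip.state(),manip.pinch_z)
E
```

```text
pics
top {'fx': 376.9332754895104, 'fy': 376.9332754895104, 'cx': 258.38586310573567, 'cy': 196.0081391957965, 'xyz': array([ 0.36960227, -0.02763715,  1.07422735]), 'orientation': array([-0.05092658,  0.70899482, -0.70083844,  0.05965153])}
side {'fx': 376.36839424313405, 'fy': 376.36839424313405, 'cx': 261.37681559551413, 'cy': 185.3565116443525, 'xyz': array([0.42829972, 0.78928381, 0.90040102]), 'orientation': array([ 0.019742  , -0.04306552,  0.92226031, -0.38365548])}
wrist {'fx': 266.2968718955998, 'fy': 266.2968718955998, 'cx': 251.60841061605694, 'cy': 189.21580130837515, 'xyz': array([ 0.35223631, -0.52446317,  0.37363396]), 'orientation': array([ 0.13864101,  0.83715533, -0.52181664, -0.08750445])}
{'time': 0.1, 'joint_pos': array([-1.23299862e+00,  5.32826092e-02,  1.61414775e+00, -4.73437743e-05,
        1.47600855e+00, -1.18959943e-01]), 'joint_vel': array([ 1.19926622e-03, -1.08910488e-03, -1.32579366e-03,  5.27590222e-04,
        8.95285116e-04,  7.87391784e-05]), 'joint_efforts': array([-9.43348714e-04, -3.94901955e+01, -3.71362531e+01, -2.04887519e-04,
        3.93845068e-03, -2.52885252e-05]), 'tool_pos': array([ 0.27547317, -0.56038876,  0.23019641]), 'tool_rot': array([-9.15034915e-04,  9.74033779e-01,  2.26400850e-01, -1.24228903e-04]), 'contact_force': array([-0.021922  ,  0.33334409, -1.014392  ]), 'ft_torque': array([ 0.00694036, -0.00351962,  0.05452007]), 'gripper_width': 0.9982906068765718} 0.0187
```

View pics/top15.png

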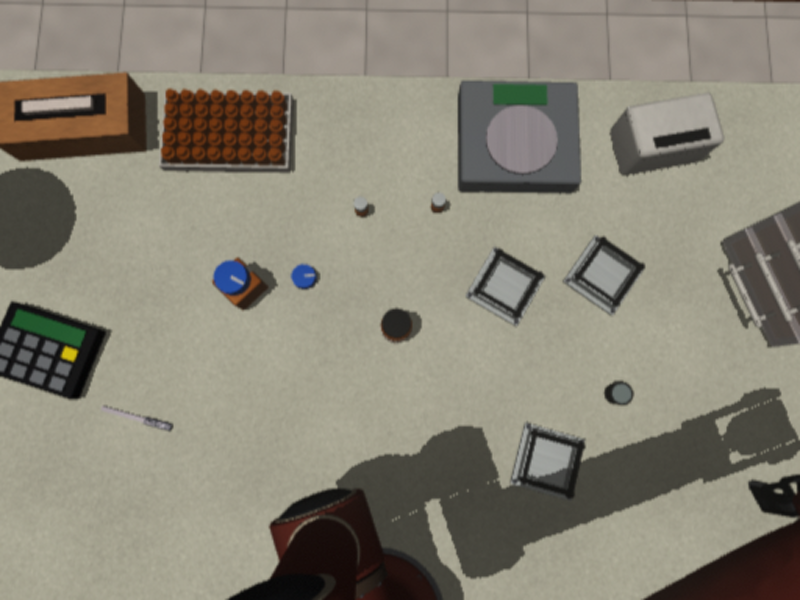

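View pics/side.png

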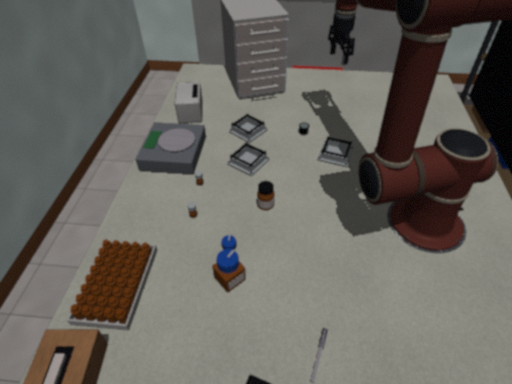

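Top view (800×600 scale): the jar is at (232,278). Its lookalike is the small loose blue cap at (304,276). The nests are at (507,286), (605,273) and (548,460), and the leftmost is (507,286). The spare round jar is at (397,325) and the vials are at (361,206) and (439,203). I choose the large blue cap on the square jar and the nest at (507,286), and check both in one crop.

```bash
cat > m.py <<'E'
from h import *
a=cv2.imread("pics/top.png")[:,:,::-1].copy();b=cv2.imread("pics/side.png")[:,:,::-1].copy()
ct=manip.camera_params("top");cs=manip.camera_params("side")
def blobs(im,lo,hi,name,amin=30):
    m=cv2.inRange(cv2.cvtColor(im,cv2.COLOR_RGB2HSV),lo,hi)
    n,_,st,ce=cv2.connectedComponentsWithStats(m)
    return [(ce[i].round(1),st[i][:5]) for i in range(1,n) if st[i][4]>amin]
for nm,im,c in(("top",a,ct),("side",b,cs)):
    for ce,st in blobs(im,(105,120,60),(130,255,255),nm):
        print(nm,ce,st,"z.1",onz(c,ce[0],ce[1],.1).round(4),"z.086",onz(c,ce[0],ce[1],.086).round(4))
for p in((507,286),(605,273),(548,460),(397,325)):
    print(p,onz(ct,p[0]*.64,p[1]*.64,.04).round(3))
k=10
c1=cv2.resize(a[155:205,125:175],(400,400),interpolation=cv2.INTER_CUBIC)
c2=cv2.resize(a[150:216,290:356],(400,400),interpolation=cv2.INTER_CUBIC)
save("crop.png",np.hstack([c1,c2]))
E
python3 m.py
```

```text
top [146.8 176.7] [137 167  21  21 323] z.1 [0.5711 0.2549 0.1   ] z.086 [0.574  0.2589 0.086 ]
top [193.7 176.5] [187 170  15  14 164] z.1 [0.5733 0.1319 0.1   ] z.086 [0.5762 0.1342 0.086 ]
side [227.4 255.4] [217 236  21  36 515] z.1 [0.5693 0.247  0.1   ] z.086 [0.5718 0.2375 0.086 ]
(507, 286) [ 0.572 -0.224  0.04 ]
(605, 273) [ 0.598 -0.402  0.04 ]
(548, 460) [ 0.269 -0.29   0.04 ]
(397, 325) [ 0.499 -0.028  0.04 ]
```

View pics/crop.png

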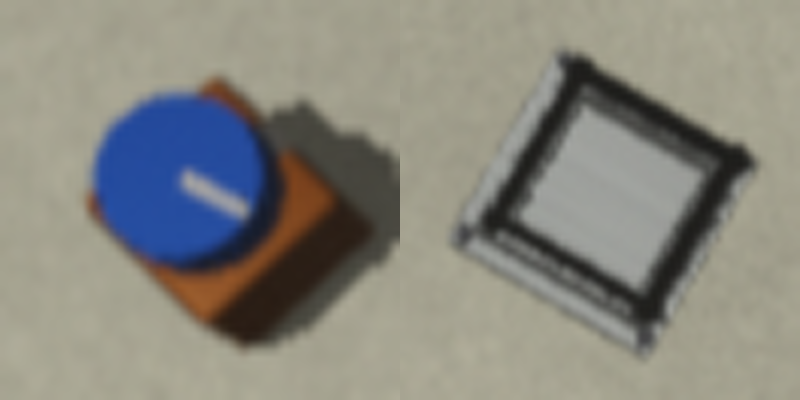

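The crop confirms the large blue cap on the amber jar, with its line pointing lower right, and the leftmost nest.

```bash
cat >> h.py <<'E'
def yaw(s=None):
    s=s or manip.state(); x=rot(s["tool_rot"])[:,0]; return np.degrees(np.arctan2(x[1],x[0]))
def need(xy,s=None):
    s=s or manip.state(); return ((rot(s["tool_rot"]).T@(np.array(list(xy)+[s["tool_pos"][2]])-s["tool_pos"]))/.03).round(2)
E
python3 - <<'E'
from h import *
c=manip.camera_params("wrist");s=manip.state();Rt=rot(s["tool_rot"])
print("cam off tool",Rt.T@(c["xyz"]-s["tool_pos"]),"cam z in tool",Rt.T@rot(c["orientation"])[:,2],yaw())
print("tcp px",proj(c,s["tool_pos"]), "pt 0.1 under", proj(c,s["tool_pos"]-[0,0,.15]))
for p in((.572,-.224),(.572,.256),(.42,-.224)):print(p,need(p))
E
```

```text
cam off tool [ 0.08476328  0.00134954 -0.14342568] cam z in tool [-3.23612269e-01 -3.21344272e-04  9.46189725e-01] 26.17053595281003
tcp px [249.54627117 244.37091461] pt 0.1 under [250.74388459 176.3594737 ]
(0.572, -0.224) [ 1.382e+01 -5.700e+00  1.000e-02]
(0.572, 0.256) [ 20.87 -20.06   0.04]
(0.42, -0.224) [ 9.27 -7.94  0.02]
```

{"method": "drive_tool", "body": {"commands": "85 1 -0.4 0 0;85 1 -0.4 0 0;85 1 -0.4 0 0;85 1 -0.4 0 0;85 1 -0.4 0 0;85 1 -0.4 0 0;85 1 -0.4 0 0;85 1 -0.4 0 0"}}

```text
time: 1.1
tool_pos: [0.4491, -0.3678, 0.2307]
tool_rot: [-0.0, 0.974, 0.226, -0.0]
contact_force: [0.1, -0.2, -0.8]
gripper_width: 0.998
```

{"method": "drive_tool", "body": {"commands": "85 1 -0.4 0 0;85 1 -0.4 0 0;85 1 -0.4 0 0;85 1 -0.4 0 0;85 1 -0.4 0 0;85 0.8 -0.4 0 0;85 0 -0.1 0 0;85 0 0 0 0"}}

```text
time: 2.1
tool_pos: [0.5712, -0.225, 0.2308]
tool_rot: [-0.0, 0.974, 0.226, -0.001]
contact_force: [-0.1, -0.6, 0.1]
gripper_width: 0.996
```

```bash
python3 - <<'E'
from h import *
import pickle
c=manip.camera_params("wrist");s=manip.state();a=manip.grab_frame("wrist");save("w1.png",a);pickle.dump((c,s,a),open("w1.pkl","wb"))
print(s["time"],s["tool_pos"],yaw(),need((.572,.256)))
E
```

```text
2.1 [ 0.57121386 -0.22498418  0.23081808] 26.14017702778007 [  7.09 -14.39  -0.  ]
```

View pics/w1.png

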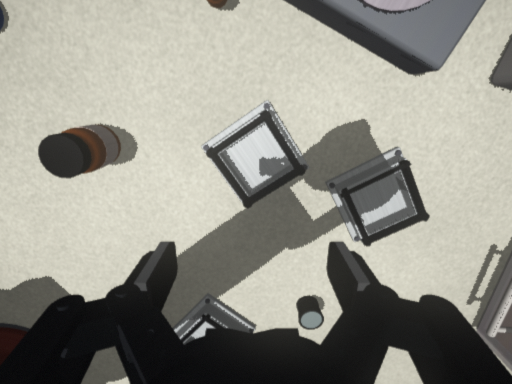

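The wrist view shows the target nest with its lip centred near (256,160), the spare jar at (75,152) and another nest at (380,200).

```bash
cat > n.py <<'E'
from h import *
import pickle
c,s,a=pickle.load(open("w1.pkl","rb"))
g=a[:,:,:3].max(2)
for th in(50,60,75):
    m=(g<th).astype(np.uint8); m[:95]=0;m[215:]=0;m[:,:195]=0;m[:,312:]=0
    n,l,st,_=cv2.connectedComponentsWithStats(m); i=1+np.argmax(st[1:,4])
    cs,_=cv2.findContours((l==i).astype(np.uint8),cv2.RETR_EXTERNAL,cv2.CHAIN_APPROX_NONE)
    p=cs[0][:,0]
    for z in(.041,.047):
        P=np.array([onz(c,u,v,z)[:2] for u,v in p],np.float32)
        (x,y),(w,h),an=cv2.minAreaRect(P*1000)
        print(th,st[i],z,round(x,1),round(y,1),round(w,1),round(h,1),round(an,1))
# silver floor
m=((g>120)).astype(np.uint8)
E
python3 n.py
```

```text
50 [239 150  66  57 599] 0.041 564.6 -255.9 38.0 91.8 68.3
50 [239 150  66  57 599] 0.047 566.1 -254.7 37.3 90.2 68.3
60 [ 213  112   94   96 1272] 0.041 579.1 -230.3 92.1 96.5 63.6
60 [ 213  112   94   96 1272] 0.047 580.3 -229.5 90.4 94.8 63.6
75 [ 207  111  101   97 1787] 0.041 583.3 -229.1 93.8 97.7 59.7
75 [ 207  111  101   97 1787] 0.047 584.5 -228.4 92.1 96.0 59.7
```

{"method": "drive_tool", "body": {"commands": "85 0.5 -1 0 0;85 0.5 -1 0 0;85 0.5 -1 0 0;85 0.5 -1 0 0;85 0.5 -1 0 0;85 0.5 -1 0 0;85 0.5 -1 0 0;85 0.5 -1 0 0"}}

```text
time: 3.15
tool_pos: [0.5734, 0.0434, 0.2314]
tool_rot: [0.0, 0.974, 0.226, 0.0]
contact_force: [0.8, 0.1, 0.2]
gripper_width: 0.995
```

{"method": "drive_tool", "body": {"commands": "85 0.5 -1 0 0;85 0.5 -1 0 0;85 0.5 -1 0 0;85 0.5 -1 0 0;85 0.5 -1 0 0;85 0.5 -1 0 0;85 0.1 -0.4 0 0;85 0 0 0 0"}}

```text
time: 4.15
tool_pos: [0.5723, 0.2564, 0.2312]
tool_rot: [0.0, 0.974, 0.226, -0.0]
contact_force: [-0.7, 0.3, -0.1]
gripper_width: 0.998
```

```bash
python3 - <<'E'
from h import *
import pickle
c=manip.camera_params("wrist");s=manip.state();a=manip.grab_frame("wrist");save("w2.png",a);pickle.dump((c,s,a),open("w2.pkl","wb"))
print(s["time"],s["tool_pos"],yaw(),s["joint_pos"].round(2))
E
```

```text
4.15 [0.57233021 0.25635622 0.2312158 ] 26.140326895579285 [ 0.3   0.06  1.61 -0.    1.48  1.42]
```

View pics/w2.png

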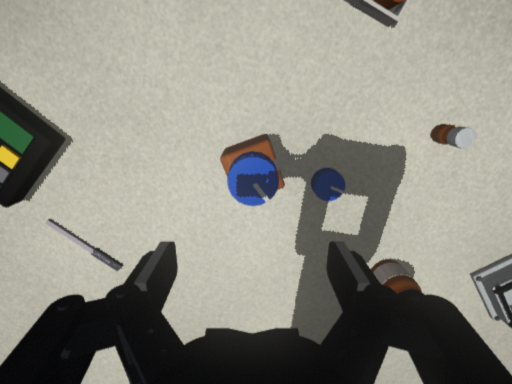

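The cap is at (253,179) in the wrist view with its line towards (268,198). The shadowed small cap is at (327,184).

```bash
cat > c.py <<'E'
from h import *
import pickle
c,s,a=pickle.load(open("w2.pkl","rb"))
h=cv2.cvtColor(a,cv2.COLOR_RGB2HSV)
m=cv2.inRange(h,(105,110,30),(130,255,255)); m[:,295:]=0
cs,_=cv2.findContours(m,cv2.RETR_EXTERNAL,cv2.CHAIN_APPROX_NONE); p=max(cs,key=len)[:,0]
hull=cv2.convexHull(p)[:,0]
for z in(.086,.1):
    P=np.array([onz(c,u,v,z)[:2] for u,v in hull],np.float32)*1000
    print("cap",z,cv2.minEnclosingCircle(P),cv2.fitEllipse(P))
u0=p.min(0);u1=p.max(0);fill=np.zeros_like(m);cv2.fillConvexPoly(fill,hull,1);fill=cv2.erode(fill,np.ones((3,3)))
w=(fill>0)&(h[:,:,1]<110)
ys,xs=np.nonzero(w);print(len(xs))
Q=np.array([onz(c,u,v,.1)[:2] for u,v in zip(xs,ys)],np.float32)*1000
print("line mean",Q.mean(0),"dir",cv2.fitLine(Q,cv2.DIST_L2,0,.01,.01).ravel())
# jar body in top image
t=cv2.imread("pics/top.png")[:,:,::-1].copy();ct=manip.camera_params("top")
ht=cv2.cvtColor(t,cv2.COLOR_RGB2HSV);m=cv2.inRange(ht,(3,130,90),(15,255,255));m[:150]=0;m[205:]=0;m[:,:125]=0;m[:,175:]=0
ys,xs=np.nonzero(m);Q=np.array([onz(ct,u,v,.062)[:2] for u,v in zip(xs,ys)],np.float32)*1000
print("body",len(xs),cv2.minAreaRect(Q))
# nest lip top image
g=t.max(2)
for th in(60,75,90):
    m=(g<th).astype(np.uint8);m[:150]=0;m[216:]=0;m[:,:290]=0;m[:,356:]=0
    ys,xs=np.nonzero(m)
    Q=np.array([onz(ct,u,v,.041)[:2] for u,v in zip(xs,ys)],np.float32)*1000
    print("nest",th,len(xs),cv2.minAreaRect(Q))
E
python3 c.py
```

```text
cap 0.086 ((570.505615234375, 252.87506103515625), 30.442163467407227) ((570.47216796875, 252.99559020996094), (56.86834716796875, 60.851016998291016), 113.82666778564453)
cap 0.1 ((574.3140869140625, 254.80348205566406), 28.96537208557129) ((574.2822875976562, 254.91815185546875), (54.1096305847168, 57.89910125732422), 113.82655334472656)
123
line mean [566.86316 242.17921] dir [4.5384839e-01 8.9107889e-01 5.6686316e+02 2.4217920e+02]
body 104 ((570.8648071289062, 253.33612060546875), (55.717933654785156, 60.02130889892578), 47.46151351928711)
nest 60 324 ((577.7648315429688, -224.30438232421875), (95.05848693847656, 93.62702178955078), 60.097618103027344)
nest 75 414 ((576.8716430664062, -223.250244140625), (96.38243865966797, 98.33941650390625), 58.57585906982422)
nest 90 533 ((575.3092651367188, -221.84068298339844), (99.80073547363281, 103.03406524658203), 60.218360900878906)
```

```bash
cat > e.py <<'E'
from h import *
import pickle
c,s,a=pickle.load(open("w2.pkl","rb"))
h=cv2.cvtColor(a,cv2.COLOR_RGB2HSV)
m=cv2.inRange(h,(0,110,40),(20,255,255));m[:125]=0;m[195:]=0;m[:,:215]=0;m[:,295:]=0
def ang(pts,z):
    P=np.array([onz(c,u,v,z)[:2] for u,v in pts],np.float32)*1000
    l=cv2.fitLine(P,cv2.DIST_HUBER,0,.01,.01).ravel();return np.degrees(np.arctan2(l[1],l[0]))%90-90, l[2:],len(P)
top=[(u,np.nonzero(m[:,u])[0][0]) for u in range(226,264) if m[:,u].any()]
rt=[(np.nonzero(m[v])[0][-1],v) for v in range(142,182) if m[v].any()]
print(ang(top,0),ang(rt,0));print(top[::6],rt[::6])
m2=m.copy()
hh=h[140:186:4,262:290:4]
# bright (shoulder) vs dark side face boundary
E
python3 e.py
```

```text
(np.float32(-43.062794), array([586.48145, 272.20218], dtype=float32), 38) (np.float32(-52.58412), array([574.1852 , 253.60178], dtype=float32), 40)
[(226, np.int64(154)), (232, np.int64(152)), (238, np.int64(149)), (244, np.int64(147)), (250, np.int64(145)), (256, np.int64(143)), (262, np.int64(140))] [(np.int64(269), 142), (np.int64(271), 148), (np.int64(273), 154), (np.int64(233), 160), (np.int64(229), 166), (np.int64(279), 172), (np.int64(281), 178)]
```

{"method": "drive_tool", "body": {"commands": "85 0 0.06 0.7 0;85 0 0 0.8 0;85 0 0 0.8 0;85 0 0 0.8 0;85 0 0 0.8 0;85 0 0 0.8 0;85 0 0 0.8 0;85 0 0 0 0"}}

```text
time: 5.2
tool_pos: [0.5706, 0.2533, 0.0622]
tool_rot: [0.0, 0.974, 0.226, -0.004]
contact_force: [0.9, -0.3, -0.0]
gripper_width: 1.0
```

{"method": "drive_tool", "body": {"commands": "85 0 0 -0.12 0;85 0 0 0 0;40 0 0 0 0;40 0 0 0 0;40 0 0 0 0;40 0 0 0 0;40 0 0 0 0;40 0 0 0 0"}}

```text
time: 6.2
tool_pos: [0.5736, 0.2555, 0.0711]
tool_rot: [-0.0, 0.974, 0.226, 0.0]
contact_force: [-1.9, -0.5, 5.6]
gripper_width: 0.641
```

{"method": "drive_tool", "body": {"commands": "40 0 0 -0.2 0;40 0 0 -0.4 0;40 0 0 -0.6 0;40 0 0 -0.8 0;40 0 0 -0.8 0;40 0 0 -0.8 0;40 0 0 -0.4 0;40 0 0 0 0"}}

```text
time: 7.2
tool_pos: [0.5739, 0.2554, 0.1915]
tool_rot: [-0.0, 0.974, 0.226, 0.001]
contact_force: [-0.5, 0.6, -4.0]
gripper_width: 0.639
```

```bash
python3 - <<'E'
from h import *
import pickle
c=manip.camera_params("wrist");s=manip.state();a=manip.grab_frame("wrist");b=manip.grab_frame("side");t=manip.grab_frame("top")
pickle.dump((c,s,a,b,t),open("w3.pkl","wb"))
x=cv2.resize(a[180:384,120:380],None,fx=1.5,fy=1.5)
y=cv2.resize(b[130:334,110:370],None,fx=1.5,fy=1.5)
z=cv2.resize(t[120:240,70:223],None,fx=2.55,fy=2.55)[:306,:390]
save("w3.png",np.hstack([x,y]))
print(s["tool_pos"],s["contact_force"],s["ft_torque"],s["gripper_width"],need((.58,-.226)),s["joint_pos"][5])
E
```

```text
[0.5738836  0.25541681 0.19152453] [-0.52379838  0.63789291 -3.95257432] [-0.01990569  0.00911098  0.02739513] 0.6391546874019138 [-6.85e+00  1.45e+01  1.00e-02] 1.414369906519505
```

View pics/w3.png

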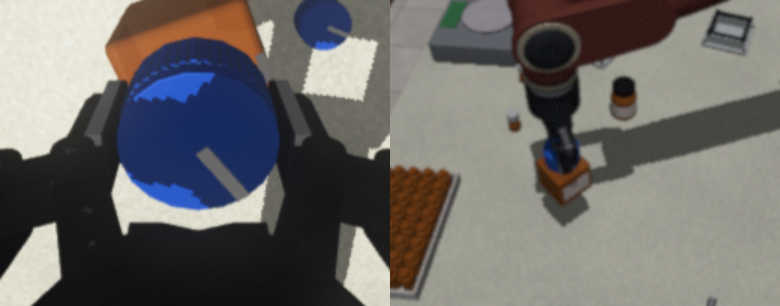

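The jar is held upright, the label is visible in the side view, and the grey stripe end shows beside the right finger. Next I measure the jar's angle relative to the tool.

```bash
python3 - <<'E'
from h import *
import pickle
c,s,a,b,t=pickle.load(open("w3.pkl","rb"))
h=cv2.cvtColor(a,cv2.COLOR_RGB2HSV)
z0=s["tool_pos"][2]-.0711
m=cv2.inRange(h,(0,110,30),(22,255,255));m[:,:185]=0;m[:,300:]=0;m[:100]=0;m[240:]=0
def ang(pts,z):
    P=np.array([onz(c,u,v,z)[:2] for u,v in pts],np.float32)*1000
    l=cv2.fitLine(P,cv2.DIST_HUBER,0,.01,.01).ravel();d=s["tool_pos"][:2]*1000-l[2:]
    return round(float(np.degrees(np.arctan2(l[1],l[0])))%90-90,1), "dist to axis",round(float(abs(l[0]*d[1]-l[1]*d[0])),1),len(P)
low=[];ed=[]
for u in range(204,270):
    r=np.nonzero(m[:,u])[0]
    if len(r)<8: continue
    col=a[r[0]:r[-1]+1,u].astype(int).sum(1); g=np.diff(cv2.GaussianBlur(col.astype(np.float32).reshape(-1,1),(1,5),0).ravel())
    k=3+np.argmax(np.abs(g[3:-3])) if len(g)>8 else 0
    low.append((u,r[0]));ed.append((u,r[0]+k))
print(low[::8],ed[::8])
lo=[p for p in low if 225<p[0]<275]
print("base",ang(lo,z0)); print("shoulder",ang(ed,z0+.062))
n=np.nonzero(m.any(1))[0];lf=[(np.nonzero(m[v])[0][0],v) for v in n];rg=[(np.nonzero(m[v])[0][-1],v) for v in n];print(lf[::5],rg[::5])
E
```

```text
[(204, np.int64(192)), (212, np.int64(187)), (220, np.int64(180)), (228, np.int64(176)), (236, np.int64(174)), (244, np.int64(171)), (252, np.int64(168)), (260, np.int64(165)), (268, np.int64(162))] [(204, np.int64(205)), (212, np.int64(202)), (220, np.int64(199)), (228, np.int64(196)), (236, np.int64(194)), (244, np.int64(191)), (252, np.int64(188)), (260, np.int64(186)), (268, np.int64(183))]
base (-43.4, 'dist to axis', 27.8, 44)
shoulder (-44.4, 'dist to axis', 30.7, 66)
[(np.int64(270), np.int64(161)), (np.int64(256), np.int64(166)), (np.int64(243), np.int64(171)), (np.int64(228), np.int64(176)), (np.int64(220), np.int64(181)), (np.int64(210), np.int64(186)), (np.int64(209), np.int64(191)), (np.int64(202), np.int64(196)), (np.int64(205), np.int64(201)), (np.int64(195), np.int64(206)), (np.int64(191), np.int64(211)), (np.int64(191), np.int64(216)), (np.int64(194), np.int64(221)), (np.int64(196), np.int64(226)), (np.int64(199), np.int64(231)), (np.int64(205), np.int64(236))] [(np.int64(274), np.int64(161)), (np.int64(277), np.int64(166)), (np.int64(279), np.int64(171)), (np.int64(281), np.int64(176)), (np.int64(284), np.int64(181)), (np.int64(286), np.int64(186)), (np.int64(287), np.int64(191)), (np.int64(289), np.int64(196)), (np.int64(290), np.int64(201)), (np.int64(292), np.int64(206)), (np.int64(294), np.int64(211)), (np.int64(290), np.int64(216)), (np.int64(290), np.int64(221)), (np.int64(210), np.int64(226)), (np.int64(208), np.int64(231)), (np.int64(298), np.int64(236))]
```

{"method": "drive_tool", "body": {"commands": "40 -0.5 1 0 -3;40 -0.5 1 0 -3;40 -0.5 1 0 -3;40 -0.5 1 0 -2;40 -0.2 1 0 -1;40 -0.3 1 0 -1;40 -0.3 1 0 0;40 -0.3 1 0 0"}}

```text
time: 8.35
tool_pos: [0.6311, 0.0062, 0.1882]
tool_rot: [-0.001, 0.942, 0.335, -0.001]
contact_force: [0.8, 0.5, -2.8]
gripper_width: 0.642
```

{"method": "drive_tool", "body": {"commands": "40 -1 0.5 0 -1;40 -1 0.5 0 0;40 -1 0.5 0 0;40 -1 0.5 0 0;40 -1 0.5 0 0;40 -1 0.5 0 0;40 -1 0.5 0 0;40 -1 0.5 0 0"}}

```text
time: 9.35
tool_pos: [0.5239, -0.2398, 0.1883]
tool_rot: [-0.001, 0.939, 0.343, -0.001]
contact_force: [0.2, 0.2, -2.7]
gripper_width: 0.643
```

{"method": "drive_tool", "body": {"commands": "40 -1 0.5 0 0;40 -0.7 0.4 0 0;40 -0.3 0.1 0 0;40 0 0 0 0;40 0 0 0 0;40 0 0 0 0;40 0 0 0 0;40 0 0 0 0"}}

```text
time: 10.35
tool_pos: [0.4987, -0.3006, 0.1899]
tool_rot: [0.0, 0.939, 0.344, 0.0]
contact_force: [-0.5, 0.2, -3.2]
gripper_width: 0.641
```

```bash
python3 - <<'E'
from h import *
import pickle
c=manip.camera_params("wrist");s=manip.state();a=manip.grab_frame("wrist");save("w4.png",a);pickle.dump((c,s,a),open("w4.pkl","wb"))
print(s["time"],s["tool_pos"],yaw(),proj(c,(.58,-.226,.041)))
E
```

```text
10.35 [ 0.49871756 -0.30055714  0.18994885] 40.19143291890913 [245.46849218  71.03173493]
```

View pics/w4.png

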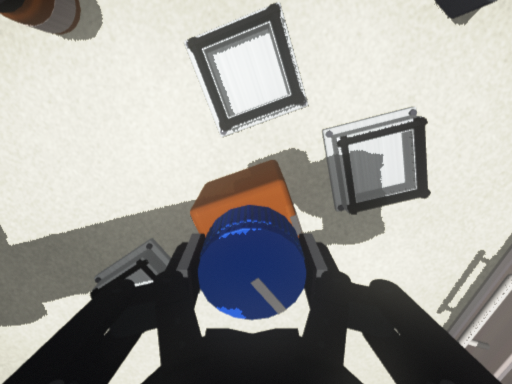

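The nest lip is clean and unshadowed at about (247,70). The jar is held upright at (245,190) with its cap at (252,262).

```bash
python3 - <<'E'
from h import *
import pickle
c,s,a=pickle.load(open("w4.pkl","rb"))
g=a.max(2)
for th in(60,90):
    m=(g<th).astype(np.uint8);m[140:]=0;m[:,:180]=0;m[:,315:]=0
    n,l,st,_=cv2.connectedComponentsWithStats(m); i=1+np.argmax(st[1:,4])
    ys,xs=np.nonzero(l==i)
    for z in(.041,.046):
        Q=np.array([onz(c,u,v,z)[:2] for u,v in zip(xs,ys)],np.float32)*1000
        print("lip",th,z,cv2.minAreaRect(Q))
# inner hole
    H=cv2.findContours((l==i).astype(np.uint8),cv2.RETR_CCOMP,cv2.CHAIN_APPROX_NONE)
    ins=[k for k,hh in zip(H[0],H[1][0]) if hh[3]>=0]; p=max(ins,key=len)[:,0]
    Q=np.array([onz(c,u,v,.041)[:2] for u,v in p],np.float32)*1000;print("hole",cv2.minAreaRect(Q))
h=cv2.cvtColor(a,cv2.COLOR_RGB2HSV);m=cv2.inRange(h,(0,110,30),(22,255,255));m[:,:190]=0;m[:,297:]=0;m[:150]=0;m[240:]=0
ed=[]
for u in range(204,275):
    r=np.nonzero(m[:,u])[0]
    col=cv2.GaussianBlur(a[r[0]:r[-1]+1,u].astype(np.float32).sum(1).reshape(-1,1),(1,5),0).ravel();gg=np.abs(np.diff(col));ed.append((u,r[0]+3+np.argmax(gg[3:-3])))
P=np.array([onz(c,u,v,s["tool_pos"][2]-.0711+.062)[:2] for u,v in ed],np.float32)*1000
l=cv2.fitLine(P,cv2.DIST_HUBER,0,.01,.01).ravel();print("jar",np.degrees(np.arctan2(l[1],l[0]))%90,l[2:])
E
```

```text
lip 60 0.041 ((631.277099609375, -213.08456420898438), (1.2424147129058838, 0.0), 171.53562927246094)
lip 60 0.046 ((630.13037109375, -213.67066955566406), (1.221186876296997, 0.0), 171.53578186035156)Traceback (most recent call last):
  File "<stdin>", line 14, in <module>
ValueError: max() iterable argument is empty
```

```bash
python3 - <<'E'
from h import *
import pickle
c,s,a=pickle.load(open("w4.pkl","rb"))
g=a.max(2)
for th in(75,90,110):
    m=(g<th).astype(np.uint8);m[140:]=0;m[:,:180]=0;m[:,315:]=0
    n,l,st,_=cv2.connectedComponentsWithStats(m,connectivity=8); i=1+np.argmax(st[1:,4])
    ys,xs=np.nonzero(l==i)
    Q=np.array([onz(c,u,v,.041)[:2] for u,v in zip(xs,ys)],np.float32)*1000
    print("lip",th,len(xs),cv2.minAreaRect(Q))
h=cv2.cvtColor(a,cv2.COLOR_RGB2HSV);m=cv2.inRange(h,(0,110,30),(22,255,255));m[:,:190]=0;m[:,297:]=0;m[:150]=0;m[240:]=0
ed=[]
for u in range(204,275):
    r=np.nonzero(m[:,u])[0]
    if len(r)<10: continue
    col=cv2.GaussianBlur(a[r[0]:r[-1]+1,u].astype(np.float32).sum(1).reshape(-1,1),(1,5),0).ravel();gg=np.abs(np.diff(col));ed.append((u,r[0]+3+np.argmax(gg[3:-3])))
P=np.array([onz(c,u,v,s["tool_pos"][2]-.0711+.062)[:2] for u,v in ed],np.float32)*1000
l=cv2.fitLine(P,cv2.DIST_HUBER,0,.01,.01).ravel();print("jar",np.degrees(np.arctan2(l[1],l[0]))%90,l[2:])
for u0,v0 in((580,-226),):print(need((.58,-.226)))
E
```

```text
lip 75 2515 ((581.127685546875, -227.69435119628906), (93.02159881591797, 91.83211517333984), 59.411617279052734)
lip 90 3110 ((580.6481323242188, -228.76925659179688), (95.28252410888672, 93.63104248046875), 59.92197036743164)
lip 110 3344 ((580.546142578125, -228.8553466796875), (96.01390838623047, 93.9931640625), 60.10177993774414)
jar 60.099525 [ 512.102   -273.36044]
[ 3.68 -0.15  0.  ]
```

{"method": "drive_tool", "body": {"commands": "40 0.8 0 0 0;40 0.9 -0.05 0 0;40 0.9 -0.03 0 0;40 0.7 0 0 0;40 0.33 0 0.4 0;40 0 0 0.8 0;40 0 0 0.6 0;40 0 0 0 0"}}

```text
time: 11.4
tool_pos: [0.5784, -0.2282, 0.1328]
tool_rot: [-0.002, 0.939, 0.343, -0.002]
contact_force: [-0.1, -0.1, -2.8]
gripper_width: 0.646
```

```bash
python3 - <<'E'
from h import *
import pickle
c=manip.camera_params("wrist");s=manip.state();a=manip.grab_frame("wrist");b=manip.grab_frame("side")
s=manip.state()
x=cv2.resize(a[80:300,110:400],None,fx=1.4,fy=1.4);y=cv2.resize(b[90:200,180:325],None,fx=2.8,fy=2.8)
save("w5.png",np.hstack([x,y[:308,:394]]));pickle.dump((c,s,a),open("w5.pkl","wb"))
print(s["time"],s["tool_pos"],yaw(),need((.5806,-.2285)))
E
```

```text
11.5 [ 0.58014251 -0.22910282  0.13593381] 40.144799030461336 [ 0.02 -0.01 -0.  ]
```

View pics/w5.png

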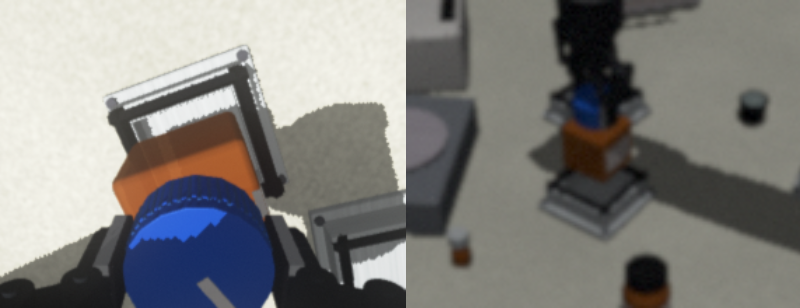

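The jar is square over the nest, so I lower it.

{"method": "drive_tool", "body": {"commands": "40 0 0 0.3 0;40 0 0 0.25 0;40 0 0 0.2 0;40 0 0 0.2 0;40 0 0 0.15 0;40 0 0 0.15 0;40 0 0 0.1 0;40 0 0 0 0"}}

```text
time: 12.5
tool_pos: [0.5797, -0.2284, 0.0944]
tool_rot: [-0.001, 0.939, 0.343, -0.0]
contact_force: [0.2, 0.7, -3.8]
gripper_width: 0.64
```

{"method": "drive_tool", "body": {"commands": "40 0 0 0.1 0;40 0 0 0.1 0;40 0 0 0.1 0;40 0 0 0.08 0;40 0 0 0.05 0;40 0 0 0.03 0;40 0 0 0 0;40 0 0 0 0"}}

```text
time: 13.5
tool_pos: [0.5802, -0.2287, 0.0815]
tool_rot: [-0.0, 0.939, 0.343, -0.0]
contact_force: [0.7, 1.6, -3.2]
gripper_width: 0.643
```

{"method": "drive_tool", "body": {"commands": "40 0 0 0.02 0;40 0 0 0.02 0;40 0 0 0.02 0;40 0 0 0 0;40 0 0 0 0;40 0 0 0 0;40 0 0 0 0;40 0 0 0 0"}}

```text
time: 14.5
tool_pos: [0.5806, -0.2287, 0.0812]
tool_rot: [0.0, 0.939, 0.344, 0.0]
contact_force: [-2.0, 4.0, 5.0]
gripper_width: 0.639
```

Seated: contact force rose by 8 N at z 0.0812, against 0.0811 expected. Now I turn the cap anticlockwise.

{"method": "drive_tool", "body": {"commands": "40 0 0 0 -7;40 0 0 0 -7;40 0 0 0 -7;40 0 0 0 -7;40 0 0 0 -7;40 0 0 0 -7;40 0 0 0 -7;40 0 0 0 0"}}

```text
time: 15.5
tool_pos: [0.5806, -0.2287, 0.0814]
tool_rot: [0.0, 0.712, 0.702, 0.0]
contact_force: [-2.2, 5.2, 6.0]
gripper_width: 0.64
```

```bash
python3 - <<'E'
from h import *
s=manip.state();print(s["tool_pos"],yaw(),s["contact_force"],s["ft_torque"])
E
```

```text
[ 0.58063018 -0.22867196  0.08138018] 89.22683817726276 [-2.19053369  5.22033024  6.03542818] [ 0.75426504  0.41611677 -0.01158424]
```

{"method": "drive_tool", "body": {"commands": "40 0 0 0 -7;40 0 0 0 -7;40 0 0 0 -7;40 0 0 0 -5;40 0 0 0 0;40 0 0 0 0;40 0 0 0 0;40 0 0 0 0"}}

```text
time: 16.5
tool_pos: [0.5806, -0.2292, 0.0824]
tool_rot: [0.0, 0.536, 0.844, -0.0]
contact_force: [-5.3, 4.0, 10.5]
gripper_width: 0.639
```

```bash
python3 - <<'E'
from h import *
import pickle
c=manip.camera_params("wrist");s=manip.state();a=manip.grab_frame("wrist")
save("w6.png",cv2.resize(a[60:340,80:430],None,fx=2,fy=2));pickle.dump((c,s,a),open("w6.pkl","wb"))
s=manip.state();print(s["tool_pos"],yaw(),s["contact_force"],s["ft_torque"])
E
```

```text
[ 0.58058237 -0.22916724  0.08236207] 115.19974386708067 [-4.74352769  4.29841847 10.40999114] [ 0.72137139  0.92841645 -0.05414926]
```

View pics/w6.png

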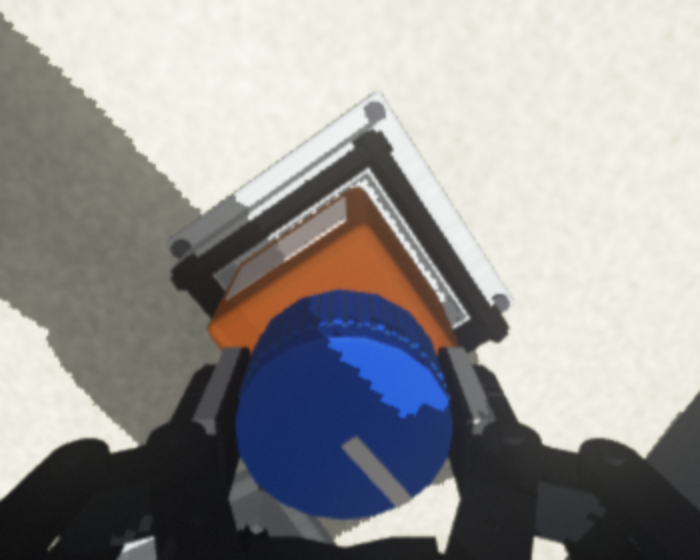

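The label is upper left and the cap line points to the opposite face. The cap turned 75°, the axial force rose and z crept up 1 mm, so the threads have let go. Lifting.

{"method": "drive_tool", "body": {"commands": "40 0 0 -0.05 0;40 0 0 -0.1 0;40 0 0 -0.15 0;40 0 0 -0.15 0;40 0 0 -0.15 0;40 0 0 -0.1 0;40 0 0 0 0;40 0 0 0 0"}}

```text
time: 17.55
tool_pos: [0.5801, -0.2287, 0.1007]
tool_rot: [-0.0, 0.536, 0.844, -0.0]
contact_force: [-0.0, 0.6, -1.4]
gripper_width: 0.645
```

```bash
python3 - <<'E'
from h import *
c=manip.camera_params("wrist");s=manip.state();a=manip.grab_frame("wrist");b=manip.grab_frame("side")
x=cv2.resize(a[60:340,80:430],None,fx=1.14,fy=1.14);y=cv2.resize(b[90:200,180:325],None,fx=2.9,fy=2.9)[:319]
save("w7.png",np.hstack([x,y[:,:400]]))
print(s["tool_pos"],s["contact_force"],s["ft_torque"])
E
```

```text
[ 0.58014154 -0.2287358   0.1006642 ] [-0.03504278  0.62881132 -1.36548156] [-0.00185783  0.03574219 -0.03505642]
```

View pics/w7.png

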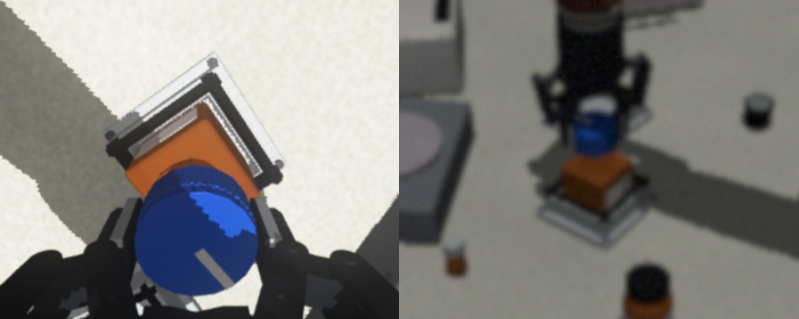

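The cap is off, held level, and the jar stays down; the load dropped to the cap alone. I raise it to final height.

{"method": "drive_tool", "body": {"commands": "40 0 0 -0.15 0;40 0 0 -0.2 0;40 0 0 -0.16 0;40 0 0 -0.1 0;40 0 0 -0.05 0;40 0 0 0 0;40 0 0 0 0;40 0 0 0 0"}}

```text
time: 18.65
tool_pos: [0.5801, -0.2287, 0.1203]
tool_rot: [-0.0, 0.536, 0.844, -0.0]
contact_force: [0.9, 0.0, 0.9]
gripper_width: 0.645
```

```bash
python3 - <<'E'
from h import *
c=manip.camera_params("wrist");cs=manip.camera_params("side");a=manip.grab_frame("wrist");b=manip.grab_frame("side")
x=cv2.resize(a[60:340,80:430],None,fx=1.14,fy=1.14);y=cv2.resize(b[100:180,210:310],None,fx=4,fy=4)[:319]
save("w8.png",np.hstack([x,np.vstack([y,y[-1:]])[:319]]))
s=manip.state();print(s["time"],s["tool_pos"],yaw(),s["contact_force"],abs(s["joint_vel"]).max())
m=cv2.inRange(cv2.cvtColor(b,cv2.COLOR_RGB2HSV),(105,110,40),(130,255,255));m[:90]=0;m[180:]=0
ys,xs=np.nonzero(m);print(xs.mean(),ys.mean(),"expected cap px",proj(cs,(.5803,-.2287,.1353)),"mouth px",proj(cs,(.5803,-.2287,.099)))
E
```

```text
18.75 [ 0.58014514 -0.22871841  0.1204308 ] 115.17049525607395 [-0.33272601  0.16199886 -0.53748541] 0.002845766955831795
279.5840707964602 134.84070796460176 expected cap px [245.81298967 131.48356926] mouth px [246.15628585 140.03779886]
```

View pics/w8.png

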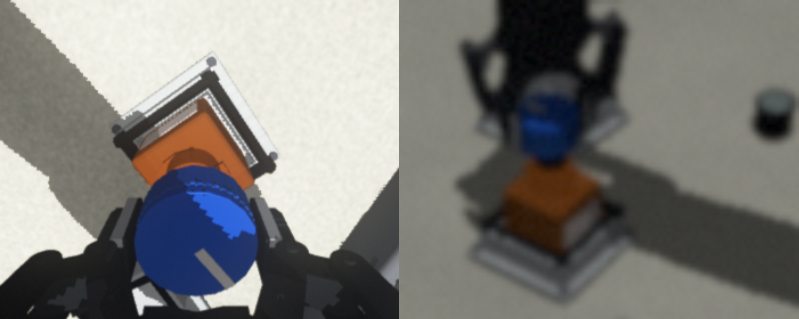

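In the side crop the cap sits at about pixel (247,132), against an expected (246,131.5). It is level above the jar, and the jar is down in the nest.

```bash
python3 -c "
from plant import manip
print(manip.job_done())"
```

```text
the job is handed in; nothing more can be done
None
```

The jar is seated in the leftmost nest and its cap is off. The gripper is holding the cap level and still, about 22 mm above the jar's mouth (measured from the cap's underside). I handed the job in at about 19 s, well under the 56 s limit.

**How it went:** I lifted the jar by its cap, squared it to the nest and lowered it in. It touched down with the tool at 0.0812 m, against 0.0811 m expected. I then turned the cap 75° anticlockwise until the threads let go, and lifted it straight up. I took "two or three centimetres above the mouth" to mean the gap below the cap.

**Last checks:**
- **Cap:** it sits within about a pixel of where it should be in the side view. The wrist force is close to zero, so the cap hangs free.
- **Jar:** it looks upright and fully down in the nest in both views.
- **Other things on the bench:** the arm met no unexpected force near them, but I did not re-measure their positions at the end.

**Disagreements:**
- **Nest position:** the first two measurements differed by about 6 mm. A closer, unshadowed look settled it, and the jar went in without touching the walls.
- **Final side-view check:** the automatic colour mask gave a position 34 pixels too far right, probably from picking up other bluish areas. I read the cap's position from the picture instead.
- **White stripe:** I never saw it clearly. I worked out its side from the label and the cap line.

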